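# Load a loaf tin into the warming cabinet

## Robot

A 6-joint arm with a two-finger parallel gripper is mounted at the origin on the work surface. World frame = base frame: x ahead of the robot, y to its left, z up, the work surface at z = 0. Lengths are in m, angles in rad, forces in N, time in s.
With the tool pointing down it reaches from about 0.375 to 0.9 m from the base axis. Payload 3.1 kg.
Tool frame: the origin (TCP) lies midway between the tips of the shut fingers; the grasp point (between the pads) lies 19 mm behind it; z points along the fingers, y is the line along which they close (so a half turn about z gives the same grasp; the last joint's range is limited). The gripper opens to 87 mm and grips with 3 to 60 N. Pads are 19 mm wide; open, the fingers measure 117 mm over their backs; the gripper's body (75 mm by 190 mm) begins 51 mm behind the grasp point.
Start: joints at [1.131, 0.527, 1.433, -0, 1.181, -0.178], TCP at [0.162, 0.604, 0.188] pointing down, gripper open.
Joint ranges: [-3.08, 3.08], [-0.75, 2.2], [0.22, 2.44], [-1.43, 4.57], [0, 2.65], [-2.85, 2.85]. Speed limits (rad/s): [2.79, 2.79, 3.14, 3.14, 3.14, 3.14].

## Interface

Orientations are given as a unit quaternion [x, y, z, w].
In Python, from rig import robot gives the robot as it stands.
- The arm moves only by the shell command python3 -m jog 'ROWS' [FORCE]. ROWS is a JSON object of lists of equal length, an entry for each row: "dp": the shift along the tool's x, y, z in mm, a list of three; "delta_rot": the turn, a rotation vector about the tool's x, y, z in rad, a list of three; "gripper": the opening, from -1 (shut) to 1 (fully open). A call has 1 to 12 rows; each row is the pose to reach, as a shift and turn from the pose commanded when the call began, along the tool's axes at that moment; what a row does not reach only later rows make up. A row lasts 1/10 s, in which the tool goes at most 50 mm and 8.59 degrees, less where a joint would pass 70% of its speed; a pose out of reach is approached as far as the arm can. A call with a gripper value outside its range is refused whole. The fingers move at their own pace and stop on an object; FORCE is the grip in N (left out, the last holds). Time passes only in rows, so rows that repeat a pose let the fingers close. It gives the time, the measured TCP pose, the force, the opening and the grip force at its end, in the units of the state.
- robot.get_obs(): the state, without advancing time (a new reading comes with each control period).
- robot.camera(name): name is "scene" or "side" or "wrist"; returns the picture (384x512x3 uint8, red, green, blue); there is no depth.
- robot.camera_model(name): a dict with "fx", "fy", "cx", "cy" (pixels), "xyz" and "orientation" of the camera in the world; the wrist camera has in their place "T_tool_cam" (4x4, takes a point from camera to tool coordinates, whose origin is the TCP and whose axes are the flange's). Camera axes: x right, y down, z forward; pixel columns grow to the right and rows downward; lengths in m; the calibration is good to about 2 mm. A picture is of the moment at which its call begins: read the wrist's pose just before it. camera_model takes no time and is no camera call.
- robot.hand_in(): hands the job in; it is judged then, once.
Trained networks look in the newest picture that a camera, given by its name, has taken for a name from the list of things; names that differ only in an ending like _2 or _b are one class to them, and where a whole thing is asked for, a point or a joint stands for the part that bears it (a point fixed in the world has none). Each returns a list of dicts, best first, with "score" (0 to 1); they miss things now and then, are a little off and sometimes report something else, mostly with a low value. They report only what shows in the picture. A call takes as long as a camera call. They do not tell look-alikes from the thing itself.
- robot.search_frame(name, camera): "rect" ([left, top, right, bottom] in pixels, round what is visible of it).
The state is a dict: "time": time; "q": joint angles; "joint_velocities": joint speeds; "joint_torque": joint torques, N m; "position": TCP position; "tool_rot": TCP orientation; "ft_force": force on the tool from outside, world axes, zero at the start; "moment": the same for the moment, N m; "grip_width": finger opening in m; "grip_force": force on a finger pad.
Only numpy, scipy, OpenCV 4.12 (cv2) and the standard library are available. Lean on these libraries where they do the work, as an engineer would, in place of code of your own. Each camera call takes 0.05 s, during which the arm holds its last target. There are 200 camera calls.

## Task

Pull the warming cabinet's glass door all the way down until it lies level, set the lidded rectangular loaf tin upright on it, end towards the opening, and slide it straight in, off the door, until you feel it press against the sprung metal stop inside; a firm, gentle push is enough. Then swing the door back up until it is fully shut. Move the door without dropping or slamming it, and leave the other things on the table where they are.

Things in the scene. Friction and masses are not known exactly. Their poses are not given: they have to be found in the camera images.
- cabinet: Countertop warming cabinet, steel frame, glass walls, 270 deep, 360 wide, 230 high, fixed. Origin: on the table under the middle of the door's hinge line; x points level into the cabinet from its front, y along the hinge, z up. Inside floor 69 above the table, ceiling 220, opening 300 wide.
- door_hinge (a point): Middle of the door's hinge axis (along the cabinet's y), 70 above the table at the front of the opening. Inside, across the cabinet floor, stands a dark sprung stop rail, 200 wide, 45 high, giving 12 at 14 N; its depth is adjustable and not reported: its front face is 125 to 150 behind this point.
- door (a joint): Angle of the glazed steel door: 0 shut (upright), 1.571 fully down and level, its inner face then flush with the cabinet floor. It is 300 wide, 150 high, 16 thick (inner face through the hinge axis) and swings down to the cabinet's -x side. Stiff hinge: it stays where left; it takes 4 to 7 N at the handle.
- door_handle (a point): Middle of the grip bar: round, dark, 14 diameter, 170 long, parallel to the hinge, on two end posts 55 beyond the door's free edge in the plane of the door: 205 from the hinge axis, 8 to the outer side. Door shut: 275 above the table, over the roof's front edge. Door down: 62 above the table, open space between bar and door edge. Turns with the door: y along the bar.
- loaf_tin: Lidded loaf tin of plain metal, loose, about 0.25 kg: body 110 long (x) by 64 wide (y) by 58 high, lid 116 by 70 on top from 58 to 64, and on the lid a grip rib along x, 60 long, 14 wide, from 64 to 88 above its underside. Origin: centre of its underside.
- cake_tin: Round lidded cake tin of plain metal, 122 diameter, 78 high with its knob; leave alone. Origin: centre of its underside.
- jar: Glass jar, 68 diameter, 100 high; leave alone. Origin: centre of its underside.
- mug: White mug, 76 diameter, 90 high; leave alone. Origin: centre of its underside.
- scraper: Dough scraper lying flat: blade 100 by 70 by 4, round wooden grip of 20 along its +x edge; leave alone. Origin: centre of the blade's underside.
There are look-alikes about, which are no part of the job. Leave any red look-alike of the loaf_tin alone.

How it is judged:
On the way, in this order (a step that is already met when the one before it is completed fails the run):
1. the door is all the way down (value of joint door above 1.48 rad), for 0.2 s.
2. the loaf tin is inside, clear of the door and end-on, and presses against the stop (its contact force with the cabinet, weight included, above 6 N) (x of loaf_tin in the frame of cabinet above 0.066 m and angle between the x axis of loaf_tin and the x axis of cabinet, either way round below 0.25 rad and contact force between loaf_tin and cabinet above 6 N), for 0.02 s.
At the end, for the whole second after the job is handed in: The door is shut (within 0.05 rad), the loaf tin stands upright (within 0.1 rad) and still on the cabinet floor, end-on (within 0.25 rad), in front of the stop rail, wholly behind the door (its origin 60 to 115 mm behind the hinge line and within 100 mm of the middle) (value of joint door below 0.05 rad and x of loaf_tin in the frame of cabinet between 0.06 and 0.115 m and y of loaf_tin in the frame of cabinet between -0.1 and 0.1 m and z of loaf_tin in the frame of cabinet between 0.06 and 0.08 m and angle between loaf_tin's own z axis and vertical below 0.1 rad and angle between the x axis of loaf_tin and the x axis of cabinet, either way round below 0.25 rad and linear speed of loaf_tin below 0.02 m/s); the robot touches nothing.
It fails at once if the tin is set down or pushed with more than 40 N against the cabinet or its door (contact force between loaf_tin and cabinet above 40 N).
It fails at once if the door is dropped or slammed (faster than 3 rad/s) (velocity of joint door above 3 rad/s or velocity of joint door below -3 rad/s).
It fails at once if another thing on the table is moved by more than 30 mm (distance of any of cake_tin, jar, mug, scraper from where it was at the start of the episode above 0.03 m).
It also fails if it takes over 72 s, if anything falls off the work surface, if the arm or the gripper's body presses on something with over 40 N, if the wrist force passes 120 N, or if a joint passes its speed limit or range.

## Working session

There is one attempt and no reset: what is moved stays moved. The work goes in short steps, Python scripts to look and compute and a shell command to move; the robot and the scene stay as the last step left them, time stands still between calls to the robot, and variables do not carry over. Pictures are saved under pics/ and viewed, at most 10 in all, crops included, and the job is handed in when it is done.

```bash
ls; mkdir -p pics; python3 - <<'E'
from rig import robot
import cv2, numpy as np
for c in ("scene","side"):
    im=robot.camera(c); cv2.imwrite(f"pics/{c}0.png",im[:,:,::-1])
    m=robot.camera_model(c); print(c,{k:np.round(v,4).tolist() if not isinstance(v,str) else v for k,v in m.items()})
    for n in ("cabinet","door_handle","loaf_tin","cake_tin","jar","mug","scraper"):
        print(n,[(round(d['score'],2),[round(x) for x in d['rect']]) for d in robot.search_frame(n,c)])
print(robot.get_obs())
E
```

```text
pics
scene {'fx': 412.6685, 'fy': 412.6685, 'cx': 258.3329, 'cy': 184.6553, 'xyz': [0.2918, -0.3323, 1.3368], 'orientation': [0.9502, -0.2651, 0.04, -0.1587]}
cabinet [(0.72, [269, 68, 420, 223])]
door_handle [(0.68, [271, 133, 349, 216])]
loaf_tin [(0.9, [299, 284, 339, 330]), (0.87, [241, 277, 272, 316])]
cake_tin [(0.94, [184, 113, 218, 148])]
jar [(0.72, [228, 57, 246, 91])]
mug [(0.65, [363, 270, 406, 296])]
scraper [(0.71, [192, 162, 227, 195]), (0.51, [272, 135, 347, 216])]
side {'fx': 458.3322, 'fy': 458.3322, 'cx': 253.0998, 'cy': 189.7923, 'xyz': [0.8283, -0.3825, 1.707], 'orientation': [0.9273, 0.339, -0.0585, -0.1473]}
cabinet [(0.61, [256, 175, 382, 313])]
door_handle [(0.84, [256, 183, 305, 258]), (0.3, [246, 141, 278, 167])]
loaf_tin [(0.93, [157, 206, 193, 235]), (0.57, [165, 258, 202, 281])]
cake_tin [(0.63, [289, 116, 318, 148])]
jar [(0.59, [348, 129, 374, 156])]
mug [(0.81, [209, 303, 229, 336])]
scraper [(0.91, [246, 140, 278, 168])]
{'time': 0.8, 'q': array([ 1.13048808e+00,  5.27487802e-01,  1.43268751e+00, -7.22418907e-06,
        1.18140317e+00, -1.78479000e-01]), 'joint_velocities': array([-0.00034745,  0.00087111, -0.0011641 , -0.00118353,  0.00077768,
       -0.00024321]), 'joint_torque': array([ 1.01323465e-04, -4.39959562e+01, -1.76982540e+01,  6.34888164e-02,
        5.03712567e-02, -2.82022580e-05]), 'position': array([0.16173407, 0.60369447, 0.18785989]), 'tool_rot': array([1.30539634e-01, 9.91443092e-01, 5.73232714e-06, 5.34067046e-06]), 'ft_force': array([ 0.91337467,  0.36887901, -0.87106328]), 'moment': array([0.01742024, 0.02163414, 0.02424795]), 'grip_force': 0.0, 'grip_width': 0.0867415726194312}
```

```bash
python3 - <<'E'
import cv2,numpy as np
a=cv2.imread("pics/scene0.png"); b=cv2.imread("pics/side0.png")
cv2.imwrite("pics/s1.png",cv2.resize(a[50:350,170:430],None,fx=2.3,fy=2,interpolation=cv2.INTER_CUBIC) if 0 else cv2.resize(a[60:345,175:430],None,fx=2.1,fy=2.1,interpolation=cv2.INTER_CUBIC))
cv2.imwrite("pics/s2.png",cv2.resize(b[110:345,145:390],None,fx=2.5,fy=2.5,interpolation=cv2.INTER_CUBIC))
E
```

```text
(no output)
```

View pics/s1.png

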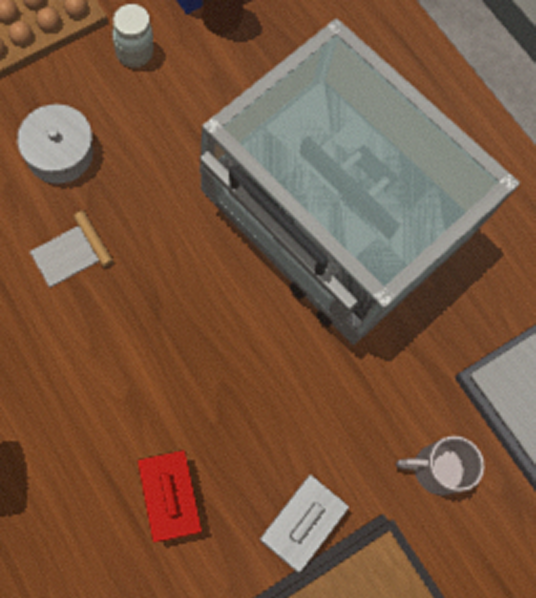

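View pics/s2.png

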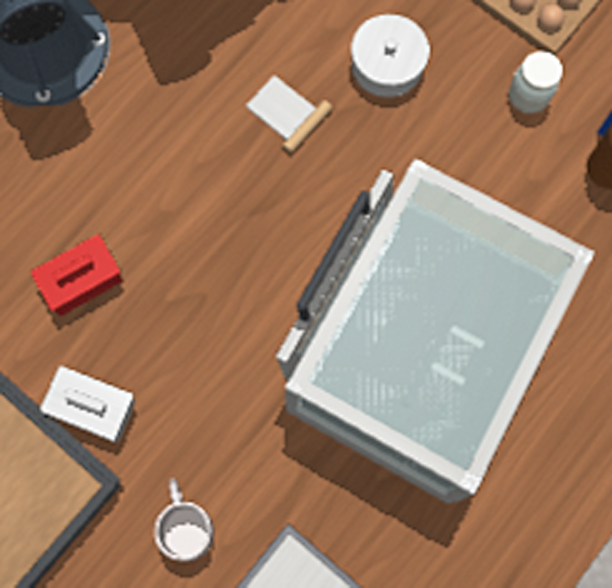

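The scene view (crop) shows the shut cabinet with roof corners about (336,24), (210,124), (380,302) and (514,184). The plain loaf tin has its lid centre near (305,523), the red look-alike is at (170,497) and the mug is at (452,466). The side view shows the grip bar from (363,197) to (303,312) and the plain tin at (88,402).

```bash
cat > h.py <<'E'
from rig import robot
import numpy as np, cv2
from scipy.spatial.transform import Rotation as R
from scipy.optimize import least_squares
def ray(cam,px,z):
    m=robot.camera_model(cam); Rm=R.from_quat(m['orientation']).as_matrix()
    d=Rm@np.array([(px[0]-m['cx'])/m['fx'],(px[1]-m['cy'])/m['fy'],1]); c=np.array(m['xyz'])
    return c+d*(z-c[2])/d[2]
def z1(p): return (p[0]/2.1+175,p[1]/2.1+60)
def z2(p): return (p[0]/2.5+145,p[1]/2.5+110)
E
python3 - <<'E'
from h import *
loc=np.array([[.27,.18],[0,.18],[0,-.18],[.27,-.18]])
A=[(336,24),(210,124),(380,302),(514,184)]; B=[(590,255),(418,165),(290,388),(472,490)]
def fit(P,loc):
    f=lambda t:((loc@np.array([[np.cos(t[2]),np.sin(t[2])],[-np.sin(t[2]),np.cos(t[2])]])+t[:2])-P).ravel()
    r=min((least_squares(f,[*P.mean(0),a]) for a in (0,1.5,3,-1.5)),key=lambda r:r.cost); return r.x.round(4),np.round(r.fun.reshape(-1,2)*1000,1).tolist()
for nm,c,zz,Q in(("scene","scene",z1,A),("side","side",z2,B)):
    P=np.array([ray(c,zz(p),.23)[:2] for p in Q]);print(nm,P.round(3).tolist(),fit(P,loc))
print('bar scene',[ray('scene',z1(p),.275).round(3) for p in((232,180),(320,268))],'side',[ray('side',z2(p),.275).round(3) for p in((363,197),(303,312))])
tl=[(311,476),(349,508),(302,570),(262,539)]
P=np.array([ray('scene',z1(p),.064)[:2] for p in tl]);print('tin',P.mean(0),P.round(3).tolist())
print('rib',[ray('scene',z1(p),.088).round(3) for p in((325,503),(292,542))],[ray('side',z2(p),.088).round(3) for p in((66,394),(106,415))])
P=np.array([ray('side',z2(p),.064)[:2] for p in((62,368),(133,402),(118,438),(42,410))]);print('tin side',P.mean(0),P.round(3).tolist())
print('rail scene z.114',[ray('scene',z1(p),.114).round(3) for p in((308,140),(395,225))])
print('mug',ray('scene',z1((455,465)),.09),'scr',ray('scene',z1((68,255)),0),'red',ray('scene',z1((170,495)),.088),'cake',ray('scene',z1((55,136)),.07))
E
```

```text
scene [[0.877, 0.191], [0.629, 0.148], [0.682, -0.194], [0.94, -0.151]] (array([ 0.649 , -0.0242,  0.1695]), [[8.2, 7.6], [-10.5, 5.7], [-3.1, -8.0], [5.4, -5.3]])
side [[0.881, 0.195], [0.627, 0.149], [0.689, -0.198], [0.945, -0.149]] (array([ 0.6525, -0.0251,  0.1821]), [[4.8, 5.3], [-7.1, 3.1], [-3.8, -4.1], [6.1, -4.3]])
bar scene [array([0.596, 0.042, 0.275]), array([ 0.627, -0.122,  0.275])] side [array([0.605, 0.051, 0.275]), array([ 0.644, -0.119,  0.275])]
tin [ 0.46462106 -0.38282108] [[0.506, -0.333], [0.528, -0.397], [0.425, -0.432], [0.4, -0.369]]
rib [array([ 0.498, -0.373,  0.088]), array([ 0.431, -0.393,  0.088])] [array([ 0.439, -0.391,  0.088]), array([ 0.503, -0.376,  0.088])]
tin side [ 0.46846187 -0.38059785] [[0.403, -0.367], [0.515, -0.337], [0.533, -0.388], [0.423, -0.429]]
rail scene z.114 [array([0.781, 0.094, 0.114]), array([ 0.813, -0.092,  0.114])]
mug [ 0.68322514 -0.42502361  0.09      ] scr [0.37450549 0.16462497 0.        ] red [ 0.31973742 -0.25297062  0.088     ] cake [0.4510201 0.3294819 0.07     ]
```

```bash
python3 - <<'E'
import cv2,numpy as np
a=cv2.imread("pics/scene0.png"); b=cv2.imread("pics/side0.png")
A=cv2.resize(a[112:232,262:372],(550,600),interpolation=cv2.INTER_CUBIC)
B=cv2.resize(b[165:285,250:320],(350,600),interpolation=cv2.INTER_CUBIC)
cv2.imwrite("pics/c1.png",np.hstack([A,B])[:, :800] if 0 else cv2.resize(np.hstack([A,B]),(800,533)))
E
```

```text
(no output)
```

View pics/c1.png

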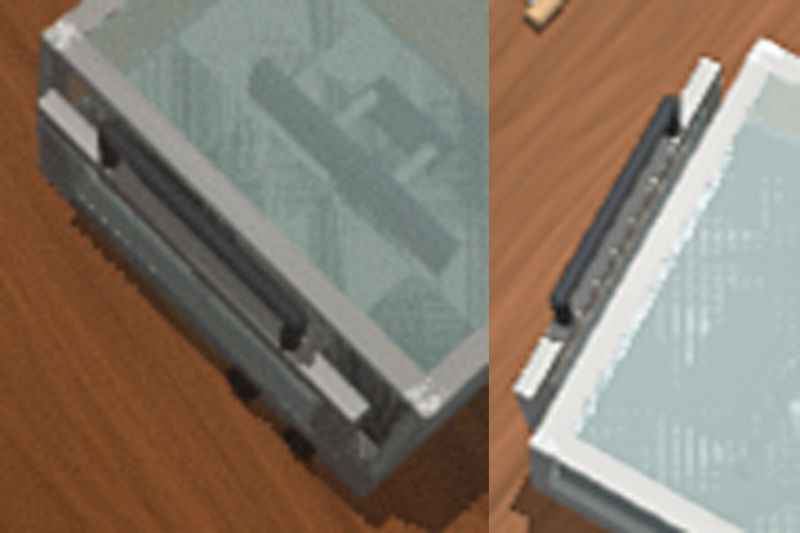

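```bash
cat >> h.py <<'E'
def tri(obs):
    A=[];b=[]
    for cam,px in obs:
        m=robot.camera_model(cam); Rm=R.from_quat(m['orientation']).as_matrix()
        d=Rm@np.array([(px[0]-m['cx'])/m['fx'],(px[1]-m['cy'])/m['fy'],1]); d/=np.linalg.norm(d); Q=np.eye(3)-np.outer(d,d)
        A.append(Q);b.append(Q@np.array(m['xyz']))
    A=np.vstack(A);b=np.hstack(b);x=np.linalg.lstsq(A,b,rcond=None)[0];return x.round(4),round(float(np.linalg.norm(A@x-b))*1e3,1)
E
python3 - <<'E'
from h import *
s=lambda p:('scene',(p[0]/4.444+262,p[1]/4.444+112)); d=lambda p:('side',((p[0]-489)/4.444+250,p[1]/4.444+165))
for n,a,b in(("barL",(108,138),(672,102)),("barR",(298,318),(560,303)),("roofFL",(48,28),(766,40)),("roofFR",(412,413),(538,437)),("doorL",(45,95),(710,65)),("doorR",(362,412),(525,392))):
    print(n,*tri([s(a),d(b)]))
for n,a,b in(("backL",(336,24),(590,255)),("backR",(516,184),(473,492)),):
    print(n,*tri([('scene',z1(a)),('side',z2(b))]))
E
```

```text
barL [0.6052 0.0541 0.2663] 4.9
barR [ 0.6391 -0.114   0.27  ] 0.4
roofFL [0.6236 0.1524 0.2338] 1.4
roofFR [ 0.6834 -0.1918  0.2132] 0.8
doorL [0.6004 0.1161 0.2171] 1.0
doorR [ 0.6553 -0.1743  0.2177] 2.4
backL [0.8812 0.1971 0.2213] 2.4
backR [ 0.9477 -0.1498  0.2213] 1.5
```

The crop shows the door slightly ajar. The bar runs from (115,135) to (300,310) in the scene view, and triangulates to about (0.622, -0.030, 0.27) with a yaw of about 0.19.

```bash
cat >> h.py <<'E'
YAW=.183
def down(yaw): # tool down, closing line y at world yaw
    y=np.array([np.cos(yaw),np.sin(yaw),0]); z=np.array([0,0,-1.]); return np.c_[np.cross(y,z),y,z]
def move(p,Rt=None,frm=None):
    o=robot.get_obs(); R0=R.from_quat(o['tool_rot']).as_matrix(); p0=np.array(o['position'])
    dp=R0.T@(np.array(p)-p0)*1000; rv=np.zeros(3) if Rt is None else R.from_matrix(R0.T@Rt).as_rotvec()
    print('dp',dp.round(1).tolist(),'rv',rv.round(3).tolist(),'rows',round(max(np.linalg.norm(dp)/50,np.degrees(np.linalg.norm(rv))/8.59),1))
E
python3 -c "
from h import *
move([.162,.604,.34]); move([.52,.2,.42],down(.7)); move([.622,-.03,.40],down(YAW))"
```

```text
dp [-0.2, 0.4, -152.1] rv [0.0, 0.0, 0.0] rows 3.0
dp [-450.6, -297.2, -232.1] rv [0.0, 0.0, 0.609] rows 11.8
dp [-608.6, -493.0, -212.1] rv [0.0, 0.0, 1.126] rows 16.2
```

```bash
python3 -m jog '{"dp":[[0,0,-50],[0,0,-100],[0,0,-150],[-38,-31,-180],[-76,-62,-212],[-114,-92,-212],[-152,-123,-212],[-190,-154,-212],[-228,-185,-212],[-266,-216,-212],[-304,-246,-212],[-304,-246,-212]],"delta_rot":[[0,0,0],[0,0,0],[0,0,0],[0,0,0.14],[0,0,0.28],[0,0,0.42],[0,0,0.56],[0,0,0.7],[0,0,0.84],[0,0,0.98],[0,0,1.126],[0,0,1.126]],"gripper":[1,1,1,1,1,1,1,1,1,1,1,1]}'; python3 -c "
from h import *
move([.622,-.03,.40],down(YAW))"
```

```text
time: 2.0
position: [0.3946, 0.2834, 0.3999]
tool_rot: [0.643, 0.766, -0.0, 0.001]
ft_force: [0.4, -0.5, -0.1]
grip_width: 0.0872
grip_force: 0.0
dp [-348.1, 169.5, 0.8] rv [0.001, 0.002, -0.009] rows 7.7
```

```bash
python3 -m jog '{"dp":[[-44,21,0],[-88,42,0],[-132,64,0],[-176,85,0],[-220,106,0],[-264,128,0],[-308,149,0],[-348,170,1],[-348,170,1],[-348,170,1]],"delta_rot":[[0,0,0],[0,0,0],[0,0,0],[0,0,0],[0,0,0],[0,0,0],[0,0,0],[0,0,-0.01],[0,0,-0.01],[0,0,-0.01]],"gripper":[1,1,1,1,1,1,1,1,1,1]}'; python3 - <<'E'
from h import *
o=robot.get_obs(); im=robot.camera('wrist'); cv2.imwrite('pics/w1.png',im[:,:,::-1])
m=robot.camera_model('wrist'); print(m['fx'],m['cx'],m['cy'],np.round(m['T_tool_cam'],3).tolist(),o['position'],o['tool_rot'])
E
```

```text
time: 3.0
position: [0.6222, -0.0237, 0.3978]
tool_rot: [0.636, 0.772, -0.0, -0.001]
ft_force: [-1.1, 0.2, 0.2]
grip_width: 0.087
grip_force: 0.0
300.812757584099 252.1344796015451 194.0204429267833 [[0.001, -0.97, -0.241, 0.066], [1.0, 0.001, -0.0, -0.001], [0.0, -0.241, 0.97, -0.197], [0.0, 0.0, 0.0, 1.0]] [ 0.62221083 -0.02372023  0.39784521] [ 6.35774582e-01  7.71873789e-01 -9.59140089e-05 -1.23555705e-03]
```

View pics/w1.png

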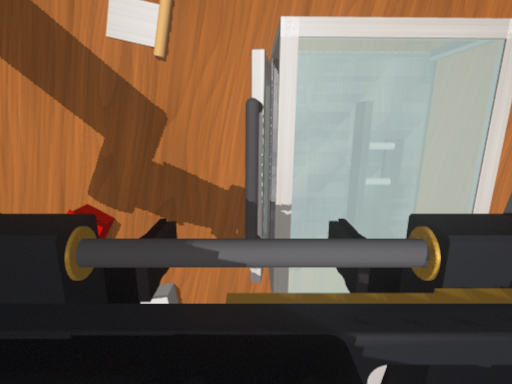

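Wrist view: the bar runs nearly vertical, from (254,103) to (251,230), and sits centred between the fingers. The roof's front edge runs from (281,18) to (274,285).

```bash
cat >> h.py <<'E'
def wray(px,z,o=None):
    o=o or robot.get_obs(); m=robot.camera_model('wrist'); Tc=np.array(m['T_tool_cam']); Rt=R.from_quat(o['tool_rot']).as_matrix()
    c=Rt@Tc[:3,3]+o['position']; d=Rt@Tc[:3,:3]@np.array([(px[0]-m['cx'])/m['fx'],(px[1]-m['cy'])/m['fy'],1])
    return (c+d*(z-c[2])/d[2]).round(4)
E
python3 -c "
from h import *
for z in(.275,.265): print(z,wray((254,105),z),wray((251.5,225),z))
print(wray((281,18),.23),wray((274.5,285),.23),wray((281,18),.23))
o=robot.get_obs();print(np.array(o['q']).round(3))
move([.624,-.034,.254],down(YAW))
"
```

```text
0.275 [0.6065 0.0563 0.275 ] [ 0.629  -0.0714  0.275 ]
0.265 [0.6065 0.0568 0.265 ] [ 0.6297 -0.075   0.265 ]
[0.6175 0.1536 0.23  ] [ 0.6791 -0.1655  0.23  ] [0.6175 0.1536 0.23  ]
[-2.170e-01  3.710e-01  1.122e+00  1.000e-03  1.650e+00 -4.110e-01]
dp [-11.6, 0.2, 144.4] rv [-0.001, -0.001, 0.011] rows 2.9
```

```bash
python3 -m jog '{"dp":[[-4,0,45],[-5,0,90],[-5,0,130],[-5,0,144],[-5,0,144],[-5,0,144],[-5,0,144],[-5,0,144],[-5,0,144],[-5,0,144],[-5,0,144]],"delta_rot":[[0,0,0.01],[0,0,0.01],[0,0,0.01],[0,0,0.01],[0,0,0.01],[0,0,0.01],[0,0,0.01],[0,0,0.01],[0,0,0.01],[0,0,0.01],[0,0,0.01]],"gripper":[1,1,1,1,-1,-1,-1,-1,-1,-1,-1]}' 15; python3 - <<'E'
from h import *
o=robot.get_obs(); p=np.array(o['position']); print(o['ft_force'],p)
O=np.array([.650,-.0225]); ex=np.array([np.cos(YAW),np.sin(YAW)])
l=(p[:2]-O)@ex; print('local',l,'y',(p[:2]-O)@[-ex[1],ex[0]])
Rb=np.hypot(.205,.008); a0=np.arctan2(.008,.205)
def bar(th): return O+ex*(-Rb*np.sin(th+a0)), .07+Rb*np.cos(th+a0)
th0=np.arcsin(-l/Rb)-a0; print('th0',th0, 'zbar',bar(th0)[1])
R0=R.from_quat(o['tool_rot']).as_matrix()
for th in np.linspace(th0,1.6,16):
    q,z=bar(th); b0,z0=bar(th0); d=np.r_[q-b0,z-z0]; print(round(th,2),(R0.T@d*1000).round(0).tolist())
E
```

```text
time: 4.15
position: [0.6232, -0.0289, 0.2551]
tool_rot: [0.64, 0.769, 0.0, 0.0]
ft_force: [0.3, 0.5, -0.2]
grip_width: 0.0389
grip_force: 0.0
[ 0.34909801  0.49494724 -0.18780776] [ 0.62322743 -0.0288503   0.25514399]
local -0.027481151083360657 y -0.001372182197594122
th0 0.0953516978254384 zbar 0.27330712317853867
0.1 [0.0, 0.0, 0.0]
0.2 [-0.0, -20.0, 4.0]
0.3 [-0.0, -40.0, 10.0]
0.4 [-0.0, -59.0, 17.0]
0.5 [-0.0, -77.0, 27.0]
0.6 [-0.0, -94.0, 38.0]
0.7 [-0.0, -110.0, 51.0]
0.8 [-0.0, -125.0, 66.0]
0.9 [-0.0, -138.0, 82.0]
1.0 [-0.0, -149.0, 99.0]
1.1 [-0.0, -159.0, 117.0]
1.2 [-0.0, -166.0, 136.0]
1.3 [-0.0, -172.0, 156.0]
1.4 [0.0, -176.0, 176.0]
1.5 [0.0, -178.0, 197.0]
1.6 [0.0, -177.0, 217.0]
```

Fingers are still closing (39 mm), so I let them finish.

```bash
python3 -m jog '{"dp":[[0,0,0],[0,0,0],[0,0,0],[0,0,0],[0,0,0],[0,0,0],[0,0,0]],"delta_rot":[[0,0,0],[0,0,0],[0,0,0],[0,0,0],[0,0,0],[0,0,0],[0,0,0]],"gripper":[-1,-1,-1,-1,-1,-1,-1]}' 15
```

```text
time: 4.85
position: [0.6231, -0.0288, 0.2548]
tool_rot: [0.64, 0.769, -0.0, -0.0]
ft_force: [0.8, 0.3, 0.3]
grip_width: 0.0001
grip_force: 0.0
```

```bash
python3 - <<'E'
from h import *
a=robot.camera('scene'); b=robot.camera('side'); w=robot.camera('wrist')
A=cv2.resize(a[92:232,252:392],(450,450),interpolation=cv2.INTER_CUBIC)
B=cv2.resize(w[:, 130:380],(350,450))
cv2.imwrite('pics/c2.png',np.hstack([A,B])[:,:,::-1])
E
```

```text
(no output)
```

View pics/c2.png

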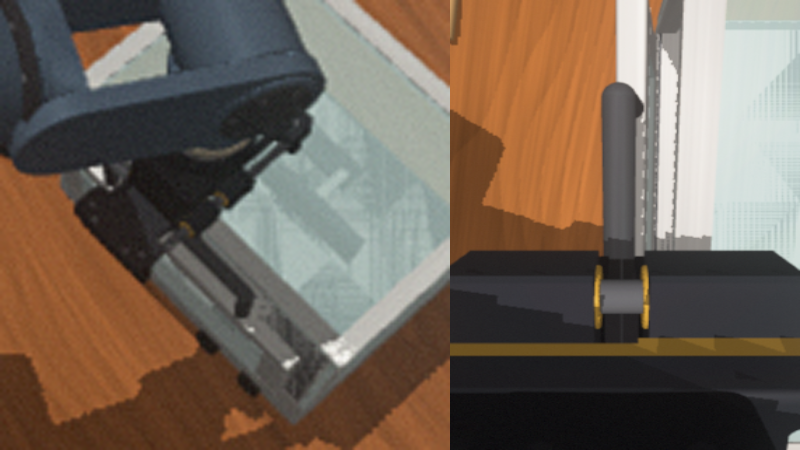

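The crop shows the shut fingers at the middle of the bar but apparently not round it. I check the bar's height by triangulating its left end, which is at (254,100) in the first wrist view and (253,71) now.

```bash
python3 - <<'E'
from h import *
o2=robot.get_obs(); o1=dict(position=np.array([.62221083,-.02372023,.39784521]),tool_rot=np.array([.635774582,.771873789,-9.59e-5,-.001235557]))
for z in (.235,.245,.255,.265,.275,.285): print(z,wray((254,99.5),z,o1),wray((253,71),z,o2))
# projected row of bar right of TCP etc
m=robot.camera_model('wrist'); T=np.linalg.inv(np.array(m['T_tool_cam']))
for p in ([0,0,0],[0,0,-.019],[.03,0,-.019]):
    c=T@np.r_[p,1]; print(p,(m['fx']*c[:2]/c[2]+[m['cx'],m['cy']]).round(0))
print(o2['grip_width'],o2['position'])
E
```

```text
0.235 [0.6057 0.0631 0.235 ] [0.6046 0.0673 0.235 ]
0.245 [0.6057 0.0625 0.245 ] [0.6048 0.0658 0.245 ]
0.255 [0.6058 0.0619 0.255 ] [0.605  0.0644 0.255 ]
0.265 [0.6059 0.0613 0.265 ] [0.6053 0.063  0.265 ]
0.275 [0.606  0.0607 0.275 ] [0.6055 0.0615 0.275 ]
0.285 [0.6061 0.06   0.285 ] [0.6058 0.0601 0.285 ]
[0, 0, 0] [254. 218.]
[0, 0, -0.019] [254. 228.]
[0.03, 0, -0.019] [254. 181.]
0.0007631639705616672 [ 0.62315391 -0.02876263  0.25484562]
```

```bash
python3 - <<'E'
from h import *
b=robot.camera('side'); w=robot.camera('wrist'); a=robot.camera('scene')
f=lambda im,s:cv2.resize(im,s,interpolation=cv2.INTER_CUBIC)
cv2.imwrite('pics/c3.png',np.hstack([f(w[170:300,197:307],(260,307)),f(b[160:290,225:335],(260,307)),f(a[112:242,262:372],(260,307))])[:,:,::-1])
E
```

```text
(no output)
```

View pics/c3.png

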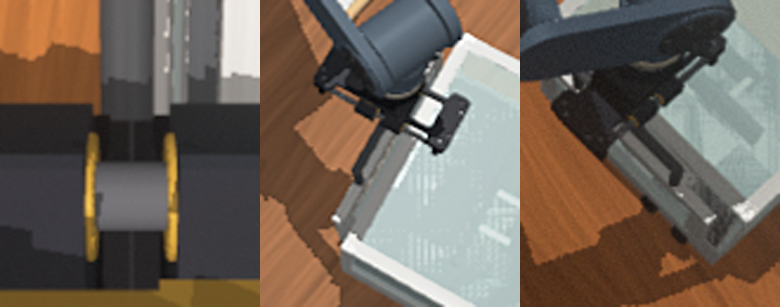

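```bash
python3 -m jog '{"dp":[[0,-4,0],[0,-8,0],[0,-12,0],[0,-12,0]],"delta_rot":[[0,0,0],[0,0,0],[0,0,0],[0,0,0]],"gripper":[-1,-1,-1,-1]}'; python3 -m jog '{"dp":[[0,0,3]],"delta_rot":[[0,0,0]],"gripper":[-1]}';python3 -m jog '{"dp":[[0,0,3]],"delta_rot":[[0,0,0]],"gripper":[-1]}'
```

```text
time: 5.55
position: [0.6106, -0.031, 0.2549]
tool_rot: [0.64, 0.769, -0.0, -0.0]
ft_force: [-0.7, 0.4, 0.1]
grip_width: 0.0004
grip_force: 0.0
time: 5.65
position: [0.6116, -0.0311, 0.2523]
tool_rot: [0.64, 0.769, 0.0, 0.001]
ft_force: [-0.5, -0.1, -0.1]
grip_width: 0.0004
grip_force: 0.0
time: 5.75
position: [0.6115, -0.031, 0.2488]
tool_rot: [0.64, 0.769, 0.0, 0.0]
ft_force: [0.1, 0.2, -0.2]
grip_width: 0.0007
grip_force: 0.0
```

```bash
python3 -m jog '{"dp":[[0,4,0],[0,8,0],[0,12,0],[0,12,0]],"delta_rot":[[0,0,0],[0,0,0],[0,0,0],[0,0,0]],"gripper":[-1,-1,-1,-1]}' | head -4; for i in 1 2 3 ; do python3 -m jog '{"dp":[[0,0,2]],"delta_rot":[[0,0,0]],"gripper":[-1]}' | grep -E "pos|ft"; done; python3 - <<'E'
from h import *
w=robot.camera('wrist'); b=robot.camera('side')
f=lambda im,s:cv2.resize(im,s,interpolation=cv2.INTER_CUBIC)
cv2.imwrite('pics/c4.png',np.hstack([f(w[40:260,150:350],(400,440)),f(b[160:270,230:330],(400,440))])[:,:,::-1])
E
```

```text
time: 6.15
position: [0.624, -0.0287, 0.2488]
tool_rot: [0.639, 0.769, 0.0, 0.0]
ft_force: [-0.8, -0.3, -0.3]
position: [0.6235, -0.0288, 0.247]
ft_force: [-0.3, -0.1, -0.6]
position: [0.6233, -0.0288, 0.2454]
ft_force: [-2.8, 0.4, 11.8]
position: [0.6234, -0.0288, 0.2453]
ft_force: [-3.6, 0.3, 16.0]
```

View pics/c4.png

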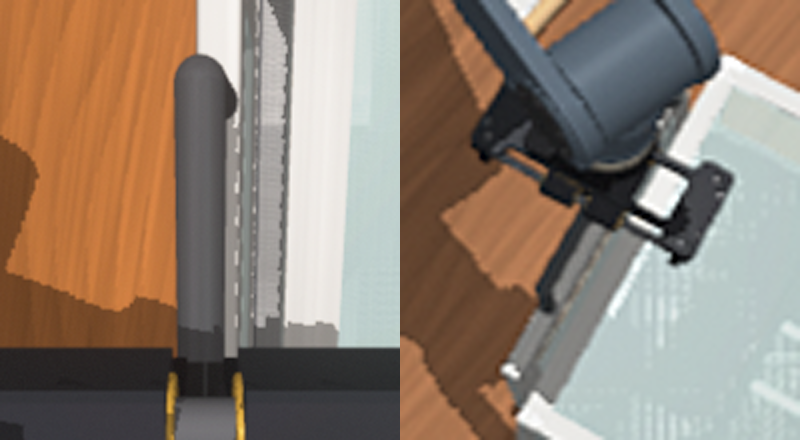

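Contact is at z = 0.2455, so the bar's top is lower than the vision estimate. I raise, open part-way, go down a little beside it and grip.

```bash
python3 -m jog '{"dp":[[0,-1,-8],[0,-1,-8],[0,-1,-8],[0,-1,-8],[0,-1,-8],[0,-1,-8]],"delta_rot":[[0,0,0],[0,0,0],[0,0,0],[0,0,0],[0,0,0],[0,0,0]],"gripper":[-0.15,-0.15,-0.15,-0.15,-0.15,-0.15]}' 15 | grep -E "pos|ft|wid"; for i in 1 2 3 4; do python3 -m jog '{"dp":[[0,0,2.5],[0,0,5]],"delta_rot":[[0,0,0],[0,0,0]],"gripper":[-0.15,-0.15]}' | grep -E "pos|ft"; done
```

```text
position: [0.622, -0.0289, 0.2504]
ft_force: [-0.0, 0.1, -0.2]
grip_width: 0.0349
position: [0.6221, -0.029, 0.2455]
ft_force: [0.6, 0.2, -0.0]
position: [0.6221, -0.0289, 0.2405]
ft_force: [-1.1, -0.3, -0.4]
position: [0.6221, -0.0289, 0.2356]
ft_force: [0.2, 0.5, -0.8]
position: [0.6222, -0.0289, 0.2306]
ft_force: [-0.1, 1.0, 0.1]
```

```bash
python3 -m jog '{"dp":[[0,0,0],[0,0,0],[0,0,0],[0,0,0],[0,0,0],[0,0,0],[0,0,0]],"delta_rot":[[0,0,0],[0,0,0],[0,0,0],[0,0,0],[0,0,0],[0,0,0],[0,0,0]],"gripper":[-1,-1,-1,-1,-1,-1,-1]}' 15; python3 -c "
from h import *
a=robot.camera('scene'); b=robot.camera('side')
print(robot.search_frame('door_handle','scene'),robot.search_frame('door_handle','side'))"
```

```text
time: 8.65
position: [0.6221, -0.029, 0.231]
tool_rot: [0.64, 0.769, -0.0, 0.0]
ft_force: [-0.5, 0.3, 0.2]
grip_width: 0.0135
grip_force: 15.0
[{'rect': [275.7, 145.2, 345.7, 213.6], 'score': 0.77}, {'rect': [275.4, 68.9, 423.5, 223.5], 'score': 0.63}] [{'rect': [255.2, 185.6, 302.4, 258.6], 'score': 0.73}, {'rect': [163.0, 257.1, 199.4, 285.7], 'score': 0.56}]
```

```bash
for i in 1 2 3; do python3 -m jog '{"dp":[[0,-3,0],[0,-6,0]],"delta_rot":[[0,0,0],[0,0,0]],"gripper":[-1,-1]}' | grep -E "pos|ft"; done
```

```text
position: [0.6175, -0.0298, 0.2304]
ft_force: [5.4, 0.4, -5.5]
position: [0.6103, -0.0311, 0.2293]
ft_force: [6.2, 0.2, -11.0]
position: [0.604, -0.0323, 0.2282]
ft_force: [6.6, -0.4, -15.3]
```

```bash
for i in 1 2 3; do python3 -m jog '{"dp":[[0,0,2],[0,0,4]],"delta_rot":[[0,0,0],[0,0,0]],"gripper":[-1,-1]}' | grep -E "pos|ft"; done
```

```text
position: [0.6035, -0.0324, 0.2278]
ft_force: [-2.1, 0.4, 9.9]
position: [0.6037, -0.0325, 0.2275]
ft_force: [-7.5, 2.0, 19.8]
position: [0.6039, -0.0331, 0.2245]
ft_force: [-7.7, -0.8, 19.8]
```

```bash
python3 -m jog '{"dp":[[0,-2,-5],[0,-12,-2],[0,-22,1],[0,-31,4],[0,-41,8],[0,-41,8]],"delta_rot":[[0,0,0],[0,0,0],[0,0,0],[0,0,0],[0,0,0],[0,0,0]],"gripper":[-1,-1,-1,-1,-1,-1]}'
```

```text
time: 10.65
position: [0.5614, -0.0407, 0.2102]
tool_rot: [0.64, 0.769, -0.002, -0.001]
ft_force: [-1.0, -4.6, 0.1]
grip_width: 0.0133
grip_force: 15.0
```

```bash
python3 -m jog '{"dp":[[0,-9,5],[0,-18,10],[0,-18,10]],"delta_rot":[[0,0,0],[0,0,0],[0,0,0]],"gripper":[-1,-1,-1]}'
```

```text
time: 10.95
position: [0.5444, -0.0437, 0.2]
tool_rot: [0.64, 0.769, -0.002, -0.001]
ft_force: [-1.6, -5.3, -0.0]
grip_width: 0.0133
grip_force: 15.0
```

```bash
python3 -m jog '{"dp":[[0,-9,5],[0,-17,11],[0,-25,17],[0,-33,24],[0,-41,31],[0,-48,39],[0,-55,47],[0,-61,55],[0,-61,55]],"delta_rot":[[0,0,0],[0,0,0],[0,0,0],[0,0,0],[0,0,0],[0,0,0],[0,0,0],[0,0,0],[0,0,0]],"gripper":[-1,-1,-1,-1,-1,-1,-1,-1,-1]}'
```

```text
time: 11.85
position: [0.485, -0.0543, 0.144]
tool_rot: [0.64, 0.769, -0.001, -0.001]
ft_force: [5.1, -4.7, -8.8]
grip_width: 0.0134
grip_force: 15.0
```

```bash
python3 -m jog '{"dp":[[0,-2,11],[0,-8,20],[0,-13,28],[0,-18,37],[0,-22,46],[0,-25,56],[0,-25,56]],"delta_rot":[[0,0,0],[0,0,0],[0,0,0],[0,0,0],[0,0,0],[0,0,0],[0,0,0]],"gripper":[-1,-1,-1,-1,-1,-1,-1]}'; python3 - <<'E'
from h import *
print(robot.get_obs()['q'].round(2))
a=robot.camera('scene'); b=robot.camera('side'); f=lambda im:cv2.resize(im,(400,450),interpolation=cv2.INTER_CUBIC)
cv2.imwrite('pics/c5.png',np.hstack([f(a[62:242,212:372]),f(b[130:310,185:345])])[:,:,::-1])
E
```

```text
time: 12.55
position: [0.4591, -0.0588, 0.088]
tool_rot: [0.639, 0.769, -0.002, -0.002]
ft_force: [0.8, -6.6, -5.5]
grip_width: 0.0135
grip_force: 15.0
[-0.37  0.48  1.92 -0.    0.74 -0.55]
```

View pics/c5.png

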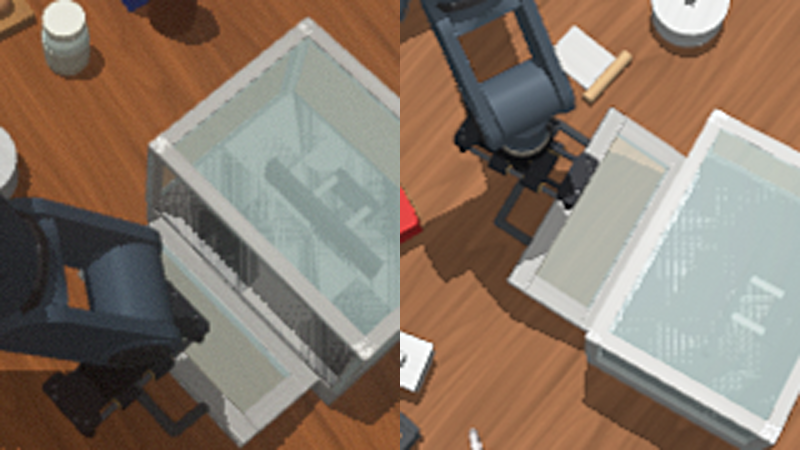

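The scene and side crops show the gripper holding the bar with the door well open, about 1.2 to 1.3 rad. I continue down.

```bash
python3 -m jog '{"dp":[[0,0,10],[0,-2,20],[0,-4,29],[0,-6,38],[0,-6,38]],"delta_rot":[[0,0,0],[0,0,0],[0,0,0],[0,0,0],[0,0,0]],"gripper":[-1,-1,-1,-1,-1]}' | grep -E "pos|ft"; python3 -m jog '{"dp":[[0,0,7],[0,0,7]],"delta_rot":[[0,0,0],[0,0,0]],"gripper":[-1,-1]}' | grep -E "pos|ft"
```

```text
position: [0.4511, -0.06, 0.0499]
ft_force: [-3.9, -10.3, -4.7]
position: [0.4504, -0.06, 0.043]
ft_force: [-5.8, -11.8, -6.0]
```

```bash
for i in 1 2 3; do python3 -m jog '{"dp":[[-1,0,4],[-2,1,8],[-2,1,8]],"delta_rot":[[0,0,0],[0,0,0],[0,0,0]],"gripper":[-1,-1,-1]}' | grep -E "pos|ft"; done
```

```text
position: [0.4497, -0.0601, 0.0349]
ft_force: [-6.5, -6.9, -4.1]
position: [0.4493, -0.0601, 0.0267]
ft_force: [-7.2, -3.7, -4.1]
position: [0.4492, -0.0601, 0.0185]
ft_force: [-7.0, 2.1, -4.4]
```

```bash
for i in 1 2 3; do python3 -m jog '{"dp":[[0,1,3],[0,1,3]],"delta_rot":[[0,0,0],[0,0,0]],"gripper":[-1,-1]}' | grep -E "pos|ft"; done; python3 - <<'E'
from h import *
a=robot.camera('scene'); b=robot.camera('side'); w=robot.camera('wrist'); f=lambda im:cv2.resize(im,(400,450),interpolation=cv2.INTER_CUBIC)
cv2.imwrite('pics/c6.png',np.hstack([f(w[0:384,100:441]),f(b[130:310,185:345])])[:,:,::-1])
E
```

```text
position: [0.4493, -0.0601, 0.0159]
ft_force: [-8.9, -0.4, 1.2]
position: [0.4492, -0.0602, 0.0137]
ft_force: [-13.0, -2.1, 10.6]
position: [0.4491, -0.0601, 0.011]
ft_force: [-16.3, -4.0, 15.4]
```

View pics/c6.png

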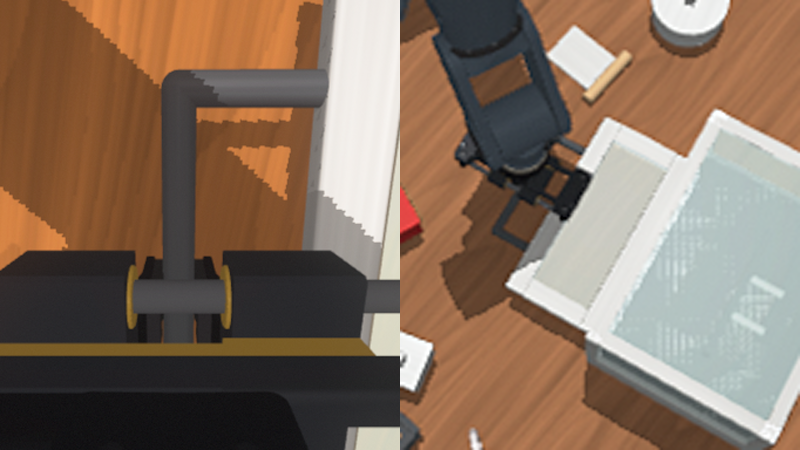

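The wrist view shows the bar between the fingers and the door level. The fingertips sit about 35 mm behind the reported TCP: bar contact, finger projection and the level-door height all agree. I allow for this from here on, then release, rise and go to the tin.

```bash
python3 -m jog '{"dp":[[0,-2,-3],[0,-2,-3],[0,-2,-3],[0,-2,-3],[0,-2,-3],[0,-2,-45],[0,-2,-90],[0,-2,-140],[0,-2,-190],[0,-2,-190]],"delta_rot":[[0,0,0],[0,0,0],[0,0,0],[0,0,0],[0,0,0],[0,0,0],[0,0,0],[0,0,0],[0,0,0],[0,0,0]],"gripper":[-0.1,-0.1,-0.1,-0.1,-0.1,-0.1,-0.1,-0.1,-0.1,-0.1]}'; python3 -c "
from h import *
a=robot.camera('scene'); print(robot.search_frame('door_handle','scene'))
move([.467,-.383,.2],down(.29-np.pi/2))"
```

```text
time: 16.0
position: [0.4666, -0.0668, 0.2085]
tool_rot: [0.639, 0.769, 0.003, 0.008]
ft_force: [0.9, -0.6, 0.1]
grip_width: 0.0387
grip_force: 0.0
[{'rect': [260.1, 177.5, 340.3, 243.7], 'score': 0.76}, {'rect': [181.7, 108.4, 223.0, 132.6], 'score': 0.57}]
dp [-313.3, -53.2, 3.9] rv [0.005, -0.001, 1.464] rows 9.8
```

```bash
python3 -m jog '{"dp":[[-31,-5,1],[-62,-10,1],[-93,-16,2],[-125,-21,2],[-156,-26,2],[-187,-32,3],[-219,-37,3],[-250,-42,3],[-281,-48,4],[-313,-53,4],[-313,-53,4],[-313,-53,4]],"delta_rot":[[0,0,0.14],[0,0,0.28],[0,0,0.43],[0,0,0.57],[0,0,0.72],[0,0,0.87],[0,0,1.01],[0,0,1.16],[0,0,1.31],[0,0,1.464],[0,0,1.464],[0,0,1.464]],"gripper":[0.2,0.2,0.2,0.2,0.2,0.2,0.2,0.2,0.2,0.2,0.2,0.2]}'; python3 - <<'E'
from h import *
o=robot.get_obs(); w=robot.camera('wrist'); print(o['q'].round(2),robot.search_frame('loaf_tin','wrist'))
a=robot.camera('scene')
f=lambda im,s:cv2.resize(im,s,interpolation=cv2.INTER_CUBIC)
cv2.imwrite('pics/c7.png',np.hstack([f(w,(512,384)),f(a[112:256,232:340],(288,384))])[:,:,::-1])
import pickle; pickle.dump(o,open('o7.pkl','wb')); cv2.imwrite('pics/w7raw.png',w[:,:,::-1])
E
```

```text
time: 17.3
position: [0.4647, -0.3817, 0.1952]
tool_rot: [0.99, 0.144, -0.001, -0.002]
ft_force: [0.5, -0.1, -0.7]
grip_width: 0.0527
grip_force: 0.0
[-0.87  0.49  1.48  0.    1.18  0.41] [{'rect': [219.0, 128.0, 284.9, 231.3], 'score': 0.83}, {'rect': [95.3, 200.2, 161.2, 241.6], 'score': 0.68}]
```

View pics/c7.png

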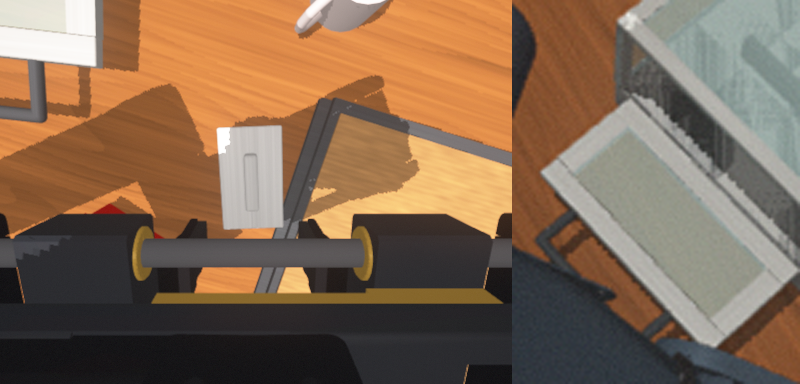

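The wrist view shows the plain tin with its rib from (251,154) to (251,211) and lid corners (218,128), (281,126), (283,228) and (223,229). The scene crop shows the door lying level.

```bash
python3 - <<'E'
from h import *
L=[wray(p,.064)[:2] for p in((218,128),(281,126),(283,228),(223,229))]; print(np.round(L,4).tolist(),np.mean(L,0))
r=[wray(p,.088) for p in((251,154),(251,211))]; print(r,np.mean(r,0)); d=r[0]-r[1]; print(np.arctan2(d[1],d[0]))
e=np.array(L[0])-L[3]; g=np.array(L[1])-L[2]; print(np.arctan2(e[1],e[0]),np.arctan2(g[1],g[0]))
print('scr/handle corner', wray((42,117),.062), 'post end', wray((100,66),.07))
E
```

```text
[[0.5071, -0.3285], [0.5285, -0.3924], [0.4192, -0.4305], [0.3979, -0.3641]] [ 0.463175 -0.378875]
[array([ 0.4933, -0.3697,  0.088 ]), array([ 0.4355, -0.387 ,  0.088 ])] [ 0.4644  -0.37835  0.088  ]
0.2908217731312522
0.3151427210565285 0.3354109068212785
scr/handle corner [ 0.4638 -0.145   0.062 ] post end [ 0.532  -0.1998  0.07  ]
```

```bash
python3 -m jog '{"dp":[[1,-1,40],[1,-1,85],[1,-1,125],[1,-1,145],[1,-1,155],[1,-1,160],[1,-1,160]],"delta_rot":[[0,0,-0.015],[0,0,-0.015],[0,0,-0.015],[0,0,-0.015],[0,0,-0.015],[0,0,-0.015],[0,0,-0.015]],"gripper":[0.2,0.2,0.2,0.2,0.2,0.2,0.2]}' | grep -E "pos|ft"; python3 -m jog '{"dp":[[0,0,2]],"delta_rot":[[0,0,0]],"gripper":[0.2]}' | grep -E "pos|ft"
```

```text
position: [0.4669, -0.3809, 0.0382]
ft_force: [-0.2, -0.3, 0.3]
position: [0.4675, -0.3819, 0.0374]
ft_force: [0.3, 0.1, 0.8]
```

```bash
python3 -m jog '{"dp":[[0,0,0],[0,0,0],[0,0,0],[0,0,0],[0,0,0],[0,0,0],[0,0,0]],"delta_rot":[[0,0,0],[0,0,0],[0,0,0],[0,0,0],[0,0,0],[0,0,0],[0,0,0]],"gripper":[-1,-1,-1,-1,-1,-1,-1]}' 30
```

```text
time: 18.95
position: [0.4662, -0.3806, 0.0356]
tool_rot: [0.988, 0.152, -0.0, -0.0]
ft_force: [0.4, 1.3, -0.6]
grip_width: 0.0139
grip_force: 29.9
```

```bash
python3 -m jog '{"dp":[[0,0,-25],[0,0,-60],[0,0,-110],[0,0,-160],[0,0,-190],[0,0,-190]],"delta_rot":[[0,0,0],[0,0,0],[0,0,0],[0,0,0],[0,0,0],[0,0,0]],"gripper":[-1,-1,-1,-1,-1,-1]}'; python3 -c "
from h import *
move([.577,-.0366,.225],down(YAW-np.pi/2))"
```

```text
time: 19.55
position: [0.4689, -0.3837, 0.231]
tool_rot: [0.988, 0.152, 0.003, 0.005]
ft_force: [0.4, -0.2, -3.1]
grip_width: 0.0138
grip_force: 29.9
dp [207.3, -298.7, 3.7] rv [0.01, -0.005, 0.122] rows 7.3
```

```bash
python3 -m jog '{"dp":[[23,-33,0],[46,-66,1],[69,-100,1],[92,-133,2],[115,-166,2],[138,-199,2],[161,-232,3],[184,-265,3],[207,-299,4],[207,-299,4],[207,-299,4]],"delta_rot":[[0,0,0.02],[0,0,0.03],[0,0,0.05],[0,0,0.07],[0,0,0.08],[0,0,0.1],[0,0,0.11],[0.01,-0.005,0.122],[0.01,-0.005,0.122],[0.01,-0.005,0.122],[0.01,-0.005,0.122]],"gripper":[-1,-1,-1,-1,-1,-1,-1,-1,-1,-1,-1]}'; python3 -c "
from h import *
move([.577,-.0366,.115],down(YAW-np.pi/2))"
```

```text
time: 20.65
position: [0.5727, -0.0326, 0.2194]
tool_rot: [0.996, 0.093, -0.006, -0.005]
ft_force: [0.6, -1.0, -3.0]
grip_width: 0.0136
grip_force: 30.0
dp [4.5, 5.9, 104.3] rv [-0.011, 0.01, 0.002] rows 2.1
```

```bash
python3 -m jog '{"dp":[[2,3,25],[4,6,55],[4,6,85],[4,6,104],[4,6,104],[4,6,104]],"delta_rot":[[-0.011,0.01,0],[-0.011,0.01,0],[-0.011,0.01,0],[-0.011,0.01,0],[-0.011,0.01,0],[-0.011,0.01,0]],"gripper":[-1,-1,-1,-1,-1,-1]}' | grep -E "pos|rot|ft"; for i in 1 2 3; do python3 -m jog '{"dp":[[0,0,1.5],[0,0,3]],"delta_rot":[[0,0,0],[0,0,0]],"gripper":[-1,-1]}' | grep -E "pos|ft"; done
```

```text
position: [0.578, -0.0392, 0.1172]
tool_rot: [0.996, 0.09, 0.002, 0.0]
ft_force: [0.5, 0.1, -2.4]
position: [0.5796, -0.0386, 0.1161]
ft_force: [-0.7, 0.2, -2.1]
position: [0.5789, -0.038, 0.1123]
ft_force: [0.6, -0.2, -3.0]
position: [0.5786, -0.0379, 0.1088]
ft_force: [0.2, -0.2, -2.1]
```

```bash
for i in 1 2 3 4; do python3 -m jog '{"dp":[[0,0,1.5]],"delta_rot":[[0,0,0]],"gripper":[-1]}' | grep -E "pos|ft"; done
```

```text
position: [0.5786, -0.0379, 0.1072]
ft_force: [0.3, 0.1, -3.4]
position: [0.5786, -0.0379, 0.1056]
ft_force: [0.0, 0.5, -1.0]
position: [0.5787, -0.0379, 0.1054]
ft_force: [-4.7, 1.0, 14.3]
position: [0.5788, -0.038, 0.1054]
ft_force: [-5.6, 2.1, 21.8]
```

```bash
python3 -m jog '{"dp":[[0,0,-2.5],[0,0,-2.5],[0,0,-2.5],[0,0,-2.5],[0,0,-30],[0,0,-60],[0,0,-80],[-40,0,-80],[-85,0,-80],[-85,0,-80]],"delta_rot":[[0,0,0],[0,0,0],[0,0,0],[0,0,0],[0,0,0],[0,0,0],[0,0,0],[0,0,0],[0,0,0],[0,0,0]],"gripper":[-0.3,-0.3,-0.3,-0.3,-0.3,-0.3,-0.3,-0.3,-0.3,-0.3]}'; python3 -c "
from h import *
O=np.array([.651,-.0229]); ex=np.array([np.cos(YAW),np.sin(YAW)])
move([*(O-.160*ex),.06],down(YAW-np.pi/2)); print(robot.get_obs()['q'].round(2))
w=robot.camera('scene'); print(robot.search_frame('loaf_tin','scene'))
w=robot.camera('side'); print(robot.search_frame('loaf_tin','side'))"
```

```text
time: 23.25
position: [0.4862, -0.0518, 0.1808]
tool_rot: [0.996, 0.091, -0.003, -0.002]
ft_force: [-0.5, -0.6, -0.3]
grip_width: 0.0302
grip_force: 0.0
dp [8.1, 2.0, 120.8] rv [-0.004, 0.006, -0.001] rows 2.4
[-0.34  0.36  1.77  0.    1.02  1.05]
[{'rect': [240.0, 275.8, 272.0, 317.1], 'score': 0.83}, {'rect': [280.9, 171.0, 308.8, 206.3], 'score': 0.74}]
[{'rect': [248.2, 201.0, 284.5, 229.5], 'score': 0.91}, {'rect': [160.0, 205.3, 195.6, 233.8], 'score': 0.69}]
```

```bash
python3 -m jog '{"dp":[[4,1,40],[6,2,80],[6,2,110],[6,2,121],[6,2,121]],"delta_rot":[[-0.004,0.006,0],[-0.004,0.006,0],[-0.004,0.006,0],[-0.004,0.006,0],[-0.004,0.006,0]],"gripper":[-0.3,-0.3,-0.3,-0.3,-0.3]}'; python3 -c "
from h import *
p=ray('side',(266.3,215.2),.11);print(p, robot.get_obs()['q'].round(2))"
```

```text
time: 23.95
position: [0.5017, -0.0542, 0.0599]
tool_rot: [0.996, 0.091, 0.004, 0.002]
ft_force: [0.2, 0.4, 0.6]
grip_width: 0.0307
grip_force: 0.0
[ 0.57665116 -0.0328492   0.11      ] [-0.33  0.57  1.85  0.    0.71  1.06]
```

```bash
python3 -m jog '{"dp":[[10,-2,0],[20,-2,0],[30,-2,0],[43,-2,0],[57,-2,1],[70,-2,2],[82,-2,2],[94,-2,2],[100,-2,2],[100,-2,2]],"delta_rot":[[0,0,0],[0,0,0],[0,0,0],[0,0.1,0],[0,0.2,0],[0,0.28,0],[0,0.35,0],[0,0.42,0],[0,0.45,0],[0,0.45,0]],"gripper":[-0.3,-0.3,-0.3,-0.3,-0.3,-0.3,-0.3,-0.3,-0.3,-0.3]}'; cat >> h.py <<'E'
O=np.array([.651,-.0229]); ex=np.array([np.cos(YAW),np.sin(YAW)]); ey=np.array([-ex[1],ex[0]])
def tip():
    o=robot.get_obs(); Z=R.from_quat(o['tool_rot']).as_matrix(); p=o['position']-.035*Z[:,2]
    print('tip loc',((p[:2]-O)@ex).round(4),((p[:2]-O)@ey).round(4),p[2].round(4),'z',Z[:,2].round(3),'y',Z[:,1].round(3),'q',o['q'].round(2),'F',(o['ft_force'][:2]@ex).round(1),o['ft_force'].round(1))
def tin():
    for c in('side','scene'):
        robot.camera(c); print(c,[((q:=ray(c,[(r['rect'][0]+r['rect'][2])/2,(r['rect'][1]+r['rect'][3])/2],.105)[:2]-O)@ex).round(3).tolist()+0 if 0 else (round(float(q@ex),3),round(float(q@ey),3)) for r in robot.search_frame('loaf_tin',c)])
E
python3 -c "
from h import *
tip(); tin()"
```

```text
time: 24.95
position: [0.6007, -0.0345, 0.0612]
tool_rot: [0.969, 0.089, 0.229, -0.018]
ft_force: [0.9, -0.7, 0.6]
grip_width: 0.0307
grip_force: 0.2
tip loc -0.0672 -0.002 0.0925 z [ 0.44   0.076 -0.895] y [ 0.18  -0.984  0.005] q [-0.38  0.6   1.99  1.01  0.28  0.06] F 0.8 [ 0.9 -0.7  0.6]Traceback (most recent call last):
  File "<string>", line 3, in <module>
    tip(); tin()
           ~~~^^
  File "h.py", line 35, in tin
    robot.camera(c); print(c,[((q:=ray(c,[(r['rect'][0]+r['rect'][2])/2,(r['rect'][1]+r['rect'][3])/2],.105)[:2]-O)@ex).round(3).tolist()+0 if 0 else (round(float(q@ex),3),round(float(q@ey),3)) for r in robot.search_frame('loaf_tin',c)])
                                                                                                                                                                   ^
UnboundLocalError: cannot access local variable 'q' where it is not associated with a value
```

```bash
python3 - <<'E'
s=open('h.py').read(); i=s.index('def tin()')
open('h.py','w').write(s[:i]+'''def tin():
    for c in('side','scene'):
        robot.camera(c)
        for r in robot.search_frame('loaf_tin',c):
            b=r['rect']; q=ray(c,[(b[0]+b[2])/2,(b[1]+b[3])/2],.11)[:2]-O; print(c,round(r['score'],2),(q@ex).round(3),(q@ey).round(3),np.round(b).tolist())
''')
E
python3 -c "
from h import *
tin()"
```

```text
side 0.85 -0.345 -0.168 [160.0, 204.0, 195.0, 234.0]
side 0.81 -0.027 -0.0 [268.0, 211.0, 287.0, 234.0]
scene 0.92 -0.375 -0.17 [239.0, 278.0, 271.0, 318.0]
scene 0.75 -0.004 0.008 [289.0, 157.0, 322.0, 191.0]
scene 0.6 0.119 -0.025 [258.0, 69.0, 423.0, 246.0]
```

```bash
python3 -m jog '{"dp":[[12,0,5],[24,0,11.5],[35.5,0,18],[47,0,23.5],[59,0,29.5],[67,0,32.5],[67,0,32.5]],"delta_rot":[[0,0.04,0],[0,0.08,0],[0,0.12,0],[0,0.16,0],[0,0.2,0],[0,0.22,0],[0,0.22,0]],"gripper":[-0.3,-0.3,-0.3,-0.3,-0.3,-0.3,-0.3]}'; python3 -c "
from h import *
tip(); tin()"
```

```text
time: 25.95
position: [0.6732, -0.0205, 0.0609]
tool_rot: [0.939, 0.087, 0.333, -0.028]
ft_force: [-0.1, 0.1, -0.2]
grip_width: 0.0303
grip_force: 0.0
tip loc 0.0002 -0.0016 0.0881 z [ 0.619  0.111 -0.777] y [ 0.182 -0.983  0.005] q [-0.37  0.69  1.98  1.94  0.36 -0.84] F -0.1 [-0.1  0.1 -0.2]
side 0.95 -0.348 -0.177 [159.0, 207.0, 192.0, 236.0]
scene 0.73 -0.371 -0.17 [240.0, 275.0, 272.0, 319.0]
scene 0.63 0.029 0.002 [305.0, 158.0, 324.0, 179.0]
```

```bash
for i in 1 2 3 4 5; do python3 -m jog '{"dp":[[1.55,0,1.25],[3.1,0,2.5]],"delta_rot":[[0,0,0],[0,0,0]],"gripper":[-0.3,-0.3]}' | grep -E "pos|ft"; done; python3 -c "
from h import *
tip()"
```

```text
position: [0.6762, -0.02, 0.0611]
ft_force: [-2.2, -0.0, 0.9]
position: [0.6804, -0.0192, 0.0612]
ft_force: [-1.6, -0.3, 0.8]
position: [0.6846, -0.0184, 0.0611]
ft_force: [-1.8, -0.5, 1.3]
position: [0.6885, -0.0177, 0.0612]
ft_force: [-2.6, -1.6, 1.4]
position: [0.6924, -0.017, 0.0611]
ft_force: [-2.1, 0.3, 0.8]
tip loc 0.0198 -0.0016 0.0883 z [ 0.619  0.11  -0.777] y [ 0.182 -0.983  0.005] q [-0.34  0.7   1.93  1.87  0.33 -0.74] F -2.0 [-2.1  0.3  0.8]
```

```bash
for i in 1 2 3; do python3 -m jog '{"dp":[[1.55,0,1.25],[3.1,0,2.5]],"delta_rot":[[0,0,0],[0,0,0]],"gripper":[-0.3,-0.3]}' | grep -E "pos|ft"; done; python3 -c "
from h import *
tip()"
```

```text
position: [0.6963, -0.0163, 0.0612]
ft_force: [-2.1, -0.4, 1.1]
position: [0.6996, -0.0157, 0.0609]
ft_force: [-6.3, -0.5, 3.9]
position: [0.7023, -0.0152, 0.0608]
ft_force: [-10.9, -2.7, 7.6]
tip loc 0.0299 -0.0016 0.0881 z [ 0.617  0.109 -0.779] y [ 0.181 -0.984  0.006] q [-0.33  0.71  1.9   1.82  0.32 -0.68] F -11.2 [-10.9  -2.7   7.6]
```

```bash
python3 -m jog '{"dp":[[1.2,0,1],[1.2,0,1],[1.2,0,1]],"delta_rot":[[0,0,0],[0,0,0],[0,0,0]],"gripper":[-0.3,-0.3,-0.3]}' | grep -E "pos|ft"; python3 -m jog '{"dp":[[-3,0,-2.5],[-9,0,-7.5],[-20,0,-16],[-31,0,-25],[-47,0,-38],[-62,0,-50],[-78,0,-63],[-78,0,-63]],"delta_rot":[[0,0,0],[0,0,0],[0,0,0],[0,0,0],[0,0,0],[0,0,0],[0,0,0],[0,0,0]],"gripper":[-0.3,-0.3,-0.3,-0.3,-0.3,-0.3,-0.3,-0.3]}'; python3 -c "
from h import *
tip(); tin()"
```

```text
position: [0.7034, -0.015, 0.0608]
ft_force: [-11.3, -2.4, 7.7]
time: 28.85
position: [0.605, -0.0329, 0.0604]
tool_rot: [0.939, 0.086, 0.331, -0.028]
ft_force: [0.2, 0.4, 0.2]
grip_width: 0.0308
grip_force: 0.0
tip loc -0.069 -0.0013 0.0877 z [ 0.617  0.11  -0.779] y [ 0.18  -0.984  0.003] q [-0.46  0.68  2.14  2.12  0.45 -1.13] F 0.3 [0.2 0.4 0.2]
side 0.81 -0.35 -0.173 [158.0, 205.0, 193.0, 234.0]
scene 0.95 -0.371 -0.172 [240.0, 278.0, 272.0, 318.0]
```

```bash
python3 -c "
from h import *
move([*(O-.12*ex),.16],down(YAW-np.pi/2)); "
```

```text
dp [2.7, -1.8, -124.7] rv [0.006, -0.683, 0.002] rows 4.6
```

```bash
python3 -m jog '{"dp":[[0,0,-20],[0,0,-40],[1,0,-60],[2,-1,-80],[2,-1,-100],[3,-2,-125],[3,-2,-125],[3,-2,-125]],"delta_rot":[[0,-0.08,0],[0,-0.18,0],[0,-0.3,0],[0,-0.42,0],[0,-0.55,0],[0.006,-0.683,0],[0.006,-0.683,0],[0.006,-0.683,0]],"gripper":[-0.3,-0.3,-0.3,-0.3,-0.3,-0.3,-0.3,-0.3]}'; python3 -c "
from h import *
tip();tin()
move([*(O-.203*ex),.14],down(YAW)); "
```

```text
time: 29.85
position: [0.5403, -0.0326, 0.1526]
tool_rot: [0.981, 0.11, 0.148, -0.055]
ft_force: [1.2, 0.5, -0.5]
grip_width: 0.0305
grip_force: 0.0
tip loc -0.1211 0.0076 0.1859 z [ 0.279  0.14  -0.95 ] y [ 0.232 -0.97  -0.074] q [-0.43  0.38  1.91  0.39  0.69  0.64] F 1.2 [ 1.2  0.5 -0.5]
side 0.66 0.09 0.425 [346.0, 131.0, 371.0, 154.0]
side 0.61 -0.348 -0.17 [159.0, 205.0, 194.0, 234.0]
dp [-94.3, 6.9, -18.1] rv [0.181, -0.311, -1.514] rows 10.4
```

```bash
python3 -m jog '{"dp":[[-9,1,-2],[-19,1,-4],[-28,2,-5],[-38,3,-7],[-47,3,-9],[-57,4,-11],[-66,5,-13],[-75,6,-14],[-85,6,-16],[-94,7,-18],[-94,7,-18],[-94,7,-18]],"delta_rot":[[0.017,-0.028,-0.14],[0.034,-0.057,-0.28],[0.05,-0.085,-0.42],[0.067,-0.113,-0.56],[0.084,-0.141,-0.7],[0.101,-0.17,-0.84],[0.117,-0.198,-0.98],[0.134,-0.226,-1.12],[0.151,-0.254,-1.26],[0.168,-0.283,-1.4],[0.181,-0.311,-1.514],[0.181,-0.311,-1.514]],"gripper":[-0.1,-0.1,-0.1,-0.1,-0.1,-0.1,-0.1,-0.1,-0.1,-0.1,-0.1,-0.1]}'; python3 -m jog '{"dp":[[0,0,0],[0,0,0],[0,0,0]],"delta_rot":[[0,0,0],[0,0,0],[0,0,0]],"gripper":[-0.1,-0.1,-0.1]}' | grep pos;  python3 -c "
from h import *
tip()
move([*(O-.2035*ex),.016],down(YAW)); "
```

```text
time: 31.25
position: [0.4493, -0.0583, 0.1381]
tool_rot: [0.639, 0.769, -0.001, -0.003]
ft_force: [-0.7, -0.5, -1.0]
grip_width: 0.0393
grip_force: 0.0
position: [0.4502, -0.0604, 0.1394]
tip loc -0.2042 -0.0004 0.1744 z [-0.004 -0.    -1.   ] y [ 0.984  0.179 -0.004] q [-0.38  0.38  1.9  -0.    0.87 -0.56] F 0.3 [ 0.3 -0.1  0.3]
dp [0.3, 1.2, 123.4] rv [-0.004, -0.001, -0.003] rows 2.5
```

```bash
python3 -m jog '{"dp":[[0,1,40],[0,1,80],[0,1,110],[0,1,128],[0,1,128]],"delta_rot":[[0,0,0],[0,0,0],[0,0,0],[0,0,0],[0,0,0]],"gripper":[-0.1,-0.1,-0.1,-0.1,-0.1]}' | grep -E "pos|ft"; python3 -m jog '{"dp":[[0,0,0],[0,0,0],[0,0,0],[0,0,0],[0,0,0],[0,0,0]],"delta_rot":[[0,0,0],[0,0,0],[0,0,0],[0,0,0],[0,0,0],[0,0,0]],"gripper":[-1,-1,-1,-1,-1,-1]}' 18; python3 -c "
from h import *
Rb=np.hypot(.205,.008); a0=np.arctan2(.008,.205)
b=lambda t:np.array([-Rb*np.sin(t+a0),.07+Rb*np.cos(t+a0)])*1000
for t in np.arange(1.571,-.06,-.1): print(round(t,2),((b(t)-b(1.571))*[1,-1]).round(0).tolist())"
```

```text
position: [0.4492, -0.06, 0.0097]
ft_force: [0.5, -0.1, -0.4]
time: 32.65
position: [0.4501, -0.0607, 0.0126]
tool_rot: [0.64, 0.769, -0.002, -0.001]
ft_force: [-2.8, -1.9, 6.6]
grip_width: 0.0133
grip_force: 18.0
1.57 [0.0, -0.0]
1.47 [0.0, -21.0]
1.37 [2.0, -41.0]
1.27 [7.0, -61.0]
1.17 [13.0, -80.0]
1.07 [21.0, -99.0]
0.97 [31.0, -117.0]
0.87 [43.0, -134.0]
0.77 [56.0, -149.0]
0.67 [71.0, -164.0]
0.57 [87.0, -176.0]
0.47 [105.0, -187.0]
0.37 [123.0, -196.0]
0.27 [142.0, -203.0]
0.17 [162.0, -209.0]
0.07 [182.0, -212.0]
-0.03 [203.0, -213.0]
```

```bash
python3 -m jog '{"dp":[[0,0,-11],[0,0,-21],[0,1,-31],[0,2,-41],[0,4,-51],[0,7,-61],[0,10,-71],[0,13,-80],[0,17,-90],[0,21,-99],[0,21,-99]],"delta_rot":[[0,0,0],[0,0,0],[0,0,0],[0,0,0],[0,0,0],[0,0,0],[0,0,0],[0,0,0],[0,0,0],[0,0,0],[0,0,0]],"gripper":[-1,-1,-1,-1,-1,-1,-1,-1,-1,-1,-1]}'
```

```text
time: 33.75
position: [0.4695, -0.057, 0.1122]
tool_rot: [0.639, 0.769, -0.003, -0.002]
ft_force: [-5.9, -5.7, 3.7]
grip_width: 0.0133
grip_force: 18.0
```

```bash
python3 -m jog '{"dp":[[0,3,-9],[-1,8,-18],[-1,14,-27],[-2,20,-36],[-2,26,-43],[-2,33,-51],[-2,40,-59],[-2,48,-66],[-2,56,-72],[-2,64,-78],[-2,64,-78]],"delta_rot":[[0,0,0],[0,0,0],[0,0,0],[0,0,0],[0,0,0],[0,0,0],[0,0,0],[0,0,0],[0,0,0],[0,0,0],[0,0,0]],"gripper":[-1,-1,-1,-1,-1,-1,-1,-1,-1,-1,-1]}'
```

```text
time: 34.85
position: [0.5295, -0.0458, 0.1903]
tool_rot: [0.639, 0.769, -0.005, -0.006]
ft_force: [-13.1, -0.8, 13.9]
grip_width: 0.0132
grip_force: 18.0
```

```bash
python3 -m jog '{"dp":[[0,-1,-4],[0,8,-10],[0,17,-15],[0,26,-20],[0,35,-24],[0,44,-28],[0,54,-31],[0,64,-34],[0,64,-34]],"delta_rot":[[0,0,0],[0,0,0],[0,0,0],[0,0,0],[0,0,0],[0,0,0],[0,0,0],[0,0,0],[0,0,0]],"gripper":[-1,-1,-1,-1,-1,-1,-1,-1,-1]}'
```

```text
time: 35.75
position: [0.5994, -0.0335, 0.2253]
tool_rot: [0.64, 0.769, -0.0, -0.001]
ft_force: [-5.0, 1.7, 6.5]
grip_width: 0.0135
grip_force: 18.0
```

```bash
python3 -m jog '{"dp":[[0,8,-3],[0,16,-4.5],[0,24,-6],[0,31,-6.5],[0,37,-7],[0,37,-7]],"delta_rot":[[0,0,0],[0,0,0],[0,0,0],[0,0,0],[0,0,0],[0,0,0]],"gripper":[-1,-1,-1,-1,-1,-1]}'|grep -E "pos|ft"; for i in 1 2 3; do python3 -m jog '{"dp":[[0,2,0],[0,4,0],[0,4,0]],"delta_rot":[[0,0,0],[0,0,0],[0,0,0]],"gripper":[-1,-1,-1]}'|grep -E "pos|ft"; done
```

```text
position: [0.6359, -0.0271, 0.2316]
ft_force: [-3.5, 2.1, 6.3]
position: [0.6391, -0.0265, 0.2317]
ft_force: [-5.0, 1.8, 5.2]
position: [0.6432, -0.0257, 0.2318]
ft_force: [-5.2, 2.6, 6.9]
position: [0.6438, -0.0256, 0.2317]
ft_force: [-11.5, -0.9, 9.2]
```

```bash
python3 -m jog '{"dp":[[0,2,0],[0,2,0]],"delta_rot":[[0,0,0],[0,0,0]],"gripper":[-1,-1]}'|grep -E "pos|ft"; python3 -m jog '{"dp":[[0,-3,0],[0,-3,0],[0,-3,0],[0,-3,0],[0,-3,0],[0,-3,-20],[0,-3,-50],[0,-3,-90],[0,-3,-130],[0,-3,-130]],"delta_rot":[[0,0,0],[0,0,0],[0,0,0],[0,0,0],[0,0,0],[0,0,0],[0,0,0],[0,0,0],[0,0,0],[0,0,0]],"gripper":[-1,-0.1,-0.1,-0.1,-0.1,-0.1,-0.1,-0.1,-0.1,-0.1]}'; python3 - <<'E'
from h import *
tin()
o=robot.get_obs(); w=robot.camera('wrist'); 
for n in('door_handle','loaf_tin'): print(n,robot.search_frame(n,'wrist'))
g=w[80:200,200:320].astype(int).sum(2)//3
for r in(110,130,150,170,190): print(r,(w[r,225:300:3].astype(int).sum(1)//3).tolist())
E
```

```text
position: [0.6437, -0.0256, 0.2318]
ft_force: [-16.5, -0.5, 12.2]
time: 38.45
position: [0.6502, -0.0271, 0.3665]
tool_rot: [0.64, 0.768, 0.002, 0.006]
ft_force: [0.6, 0.5, 0.5]
grip_width: 0.0393
grip_force: 0.0
side 0.84 -0.348 -0.168 [159.0, 205.0, 195.0, 233.0]
scene 0.74 -0.37 -0.165 [239.0, 276.0, 272.0, 315.0]
door_handle [{'rect': [242.8, 33.1, 260.4, 293.0], 'score': 0.88}]
loaf_tin []
110 [131, 120, 120, 118, 116, 117, 107, 89, 102, 97, 91, 78, 148, 190, 237, 238, 236, 234, 212, 209, 208, 207, 208, 208, 208]
130 [121, 120, 119, 120, 115, 120, 110, 89, 101, 97, 90, 80, 146, 232, 235, 236, 234, 233, 203, 204, 204, 204, 202, 201, 202]
150 [121, 120, 123, 115, 121, 119, 114, 89, 98, 96, 90, 81, 145, 230, 233, 235, 231, 231, 212, 225, 225, 226, 225, 225, 225]
170 [124, 125, 120, 121, 121, 122, 113, 87, 98, 94, 89, 81, 142, 225, 230, 231, 228, 228, 211, 223, 223, 222, 223, 223, 223]
190 [122, 77, 75, 79, 80, 78, 75, 85, 97, 93, 89, 80, 140, 223, 227, 229, 225, 224, 207, 213, 213, 212, 213, 211, 214]
```

```bash
python3 - <<'E'
from h import *
for p in((252.5,110),(252.5,190)):
    q=wray(p,.275)[:2]-O; print((q@ex).round(4))
for c in((260.5,110),(260.5,190)): print('roof',((wray(c,.23)[:2]-O)@ex).round(4))
# tin in scene picture: difference from start inside cabinet
a=robot.camera('scene'); s=cv2.imread('pics/scene0.png')[:,:,::-1]
d=cv2.absdiff(a,s).sum(2); 
cv2.imwrite('pics/fin.png',cv2.resize(np.hstack([a[62:232,262:432],np.repeat((d[62:232,262:432,None]>90).astype('uint8')*255,3,2)]),(800,400),interpolation=cv2.INTER_CUBIC)[:,:,::-1])
m=(d>60).astype('uint8'); n,l,st,ce=cv2.connectedComponentsWithStats(m)
for i in range(1,n):
    if st[i,4]>40: print(st[i].tolist(),ce[i].round(0), [((ray('scene',ce[i],.12)[:2]-O)@e).round(3) for e in(ex,ey)])
print(robot.get_obs()['time'])
E
```

```text
-0.0076
-0.0077
roof 0.0004
roof 0.0009
[0, 0, 512, 384, 107596] [237. 183.] [np.float64(-0.187), np.float64(0.128)]
[156, 0, 19, 15, 96] [165.   7.] [np.float64(0.058), np.float64(0.819)]
[245, 0, 21, 9, 67] [256.   3.] [np.float64(0.319), np.float64(0.609)]
[281, 0, 22, 24, 125] [294.  11.] [np.float64(0.397), np.float64(0.49)]
[367, 0, 145, 167, 12233] [463.  56.] [np.float64(0.703), np.float64(-0.041)]
[249, 5, 22, 19, 101] [259.  15.] [np.float64(0.292), np.float64(0.564)]
[264, 9, 17, 22, 97] [273.  19.] [np.float64(0.316), np.float64(0.515)]
[278, 23, 11, 13, 86] [283.  29.] [np.float64(0.314), np.float64(0.459)]
[242, 134, 14, 17, 61] [249. 142.] [np.float64(-0.066), np.float64(0.207)]
[276, 204, 63, 45, 648] [307. 227.] [np.float64(-0.122), np.float64(-0.119)]
[174, 211, 13, 15, 41] [181. 218.] [np.float64(-0.388), np.float64(0.155)]
[467, 264, 45, 90, 2039] [496. 304.] [np.float64(0.124), np.float64(-0.636)]
[297, 277, 70, 56, 1456] [325. 306.] [np.float64(-0.242), np.float64(-0.318)]
[269, 278, 25, 41, 153] [279. 298.] [np.float64(-0.324), np.float64(-0.216)]
[290, 316, 17, 25, 87] [297. 329.] [np.float64(-0.342), np.float64(-0.312)]
[0, 365, 8, 19, 94] [  3. 376.] [np.float64(-1.02), np.float64(0.129)]
[17, 366, 15, 10, 43] [ 24. 371.] [np.float64(-0.969), np.float64(0.102)]
[38, 366, 14, 18, 74] [ 46. 377.] [np.float64(-0.934), np.float64(0.049)]
[481, 369, 17, 15, 81] [490. 377.] [np.float64(-0.04), np.float64(-0.741)]
[21, 372, 16, 12, 58] [ 29. 379.] [np.float64(-0.97), np.float64(0.077)]
38.85
```

```bash
python3 -c "
from rig import robot
print(robot.hand_in())"
```

```text
the job is handed in; nothing more can be done
None
```

I handed the job in at 38.9 s (no verdict was returned): the door came all the way down, the loaf tin was pushed against the sprung stop with about 11 N, and the door is shut again (bar at the shut position in the wrist view). I couldn't see the tin behind the shut door, so its resting place, about 90 mm in, is worked out from the push; the fingertips also sit about 35 mm short of the reported TCP, which I allowed for.

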